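# Hold a pad plate flush with the formed stirrup

## Robot

A 6-joint arm with a two-finger parallel gripper is mounted at the origin on the work surface. World frame = base frame: x ahead of the robot, y to its left, z up, the work surface at z = 0. Lengths are in m, angles in rad, forces in N, time in s.
With the tool pointing down it reaches from about 0.25 to 0.775 m from the base axis. Payload 4 kg.
Tool frame: the origin (TCP) lies at the very end of the fingers, on their centre line; the grasp point (between the pads) lies 19 mm behind it; z points along the fingers, y is the direction in which the jaws open and shut (so a half turn about z gives the same grasp; the last joint's range is limited). The gripper opens to 94 mm and grips with 3 to 60 N. Pads are 16 mm wide; open, the fingers measure 119 mm over their backs; the gripper's body (75 mm by 177 mm) begins 78 mm behind the grasp point.
Start: joints at [1.059, 0.087, 1.371, -0, 1.684, -0.103], TCP at [0.219, 0.505, 0.206] pointing down, gripper open.
Joint ranges: [-3.1, 3.1], [-0.76, 2.03], [0.27, 2.55], [-1.08, 4.22], [0.17, 2.65], [-2.57, 2.57]. Speed limits (rad/s): [2.79, 2.79, 3.14, 3.14, 3.14, 3.14].

## Interface

Orientations are given as [roll, pitch, yaw] about the fixed x, y, z axes, in that order (R = Rz(yaw) Ry(pitch) Rx(roll)).
In Python, from bench import robot, snapshot, models gives the robot as it stands.
- The arm moves only by the tool arm_command, never from a script. Its argument "commands" is text: rows parted by semicolons, each of 7 numbers parted by spaces: the shift along the tool's x, y, z in mm, then the turn, a rotation vector about the tool's x, y, z in degrees, then the opening, from 0 (shut) to 1 (fully open). In form: tx ty tz rx ry rz hand; .... A call has 1 to 12 rows; each row shifts and turns the pose as measured when the row begins, along the tool's axes as they then stand; what a row does not reach is not made up. A row lasts 1/8 s, in which the tool goes at most 62.5 mm and 10.7 degrees, less where a joint would pass 70% of its speed; a pose out of reach is approached as far as the arm can. A call is refused whole if a number of a shift passes 62.5 or a number of a turn 10.7, either way. A call with a gripper value outside its range is refused whole. The fingers move at their own pace and stop on an object; the grip force is fixed at half the most. Time passes only in rows, so rows that do not move let the fingers close. It gives the time, the measured TCP pose, the force and the opening at its end, in the units of the state.
- robot.get_obs(): the state, without advancing time (a new reading comes with each control period).
- snapshot(name): name is "scene" or "top" or "wrist"; returns a dict with "img" (420x560x3 uint8, blue, green, red), "camera_matrix" (3x3 intrinsics, pixels), "origin" and "rotation" of the camera in the world. Camera axes: x right, y down, z forward; pixel columns grow to the right and rows downward; lengths in m; the calibration is good to about 2 mm. A picture is of the moment at which its call begins. There is no depth.
- robot.close_job(): hands the job in, once; it reports no verdict.
Trained networks look in a picture, given as the dict that the camera call returned (one of the last four; its "shot" number tells which), for a name from the list of things; names that differ only in an ending like _2 or _b are one class to them, and where a whole thing is asked for, a point or a joint stands for the part that bears it (a point fixed in the world has none). Each returns a list of dicts, best first, with "conf" (0 to 1); they miss things now and then, are a little off and sometimes report something else, mostly with a low value. They report only what shows in the picture. A call takes as long as a camera call.
- models.spot_in(query, picture): "bbox" ([left, top, width, height] as shares, 0 to 1, of the picture: columns of its width, rows of its height, round what is visible of it).
- models.tip_of(query, picture): "centre" ([column, row] as shares, 0 to 1, of the picture: columns of its width, rows of its height: a listed point, or the origin of a listed thing).
The state is a dict: "time": time; "joint_positions": joint angles; "qvel": joint speeds; "joint_torque": joint torques, N m; "tool_pos": TCP position; "ee_rot": TCP orientation; "wrist_force": force on the tool from outside, world axes, zero at the start; "wrist_torque": the same for the moment, N m; "width": finger opening in m.
Only numpy, scipy, OpenCV 4.12 (cv2) and the standard library are available. Lean on these libraries where they do the work, as an engineer would, in place of code of your own. Each camera call takes 0.05 s, during which the arm holds its last target. There are 200 camera calls.

## Task

Lift the formed brass stirrup out of the open forming die, slide it foot first down into the gap of the one pad jig whose cheeks stand far enough apart to take it (do not force it into the tighter ones), and with its foot press the sprung pad plate there down until it is flush with the jig's frame. Finish while holding: the program ends with the gripper still gripping the stirrup upright, centred in the gap, and pressing the plate flush. Leave the other tools and parts on the bench where they lie.

Things in the scene. Friction and masses are not known exactly. Their poses are not given: they have to be found in the camera images.
- stirrup: loose brass upside-down T, about 0.2 kg, upright in the die at the start. Origin: centre of the foot's underside, z up. Foot 18 mm thick (x), 44 long (y), 14 high, its lowest 4 mm stepped in to 14 x 40. Web 12 mm thick (x), 32 wide (y), its top 84 mm above the underside. Grip the web's upper half across its 12 mm (fingers closing along x), so the fingers stay above the jig's cheeks.
- stirrup_center (a point): the middle of the stirrup, 42 mm above the underside of its foot; axes as the stirrup's.
- die: open forming die: dark steel block fixed to the bench, 100 x 100 mm, 26 high, with an open cavity 22 mm (x) by 48 (y) at its centre, floor 8 mm above the bench, in which the stirrup's foot sits loosely, its axes along the die's. Two guide pins at x, y = 38, 38 and -38, -38 mm rise 10 mm above the block. Origin: centre of the underside.
- jig_a: aluminium pad jig fixed to the bench: base 74 x 64 mm, 10 thick, with two upright cheeks (each 12 mm thick, 64 long along the jig's y, tops 40 mm above the bench) either side of a 24 mm gap (along the jig's x, centred on the origin). The stirrup's 18 mm foot goes in here, its long side along the jig's y (either way round). Origin: centre of the underside, z up.
- jig_b: aluminium pad jig fixed to the bench: base 74 x 64 mm, 10 thick, with two upright cheeks (each 12 mm thick, 64 long along the jig's y, tops 40 mm above the bench) either side of a 14.5 mm gap (along the jig's x, centred on the origin). Too tight for the stirrup. Origin: centre of the underside, z up.
- jig_c: aluminium pad jig fixed to the bench: base 74 x 64 mm, 10 thick, with two upright cheeks (each 12 mm thick, 64 long along the jig's y, tops 40 mm above the bench) either side of a 10 mm gap (along the jig's x, centred on the origin). Too tight for the stirrup. Origin: centre of the underside, z up.
- jig_a_seat (a point): the centre of the gap of jig_a, 20 mm above the bench: where the top of the pad plate lies once it is flush with the two end strips of the frame.
- pad_a (a joint): sprung cork-faced pad plate in the bottom of jig_a's gap, 22 mm (x) by 46 (y). 0 = up, 8 mm proud of the frame's end strips (top 28 mm above the bench); 0.008 m = down on its stop, flush (top 20 mm above the bench). The spring pushes up with 5 N at 0, 9 N at 0.008, and raises it again when let go.
- pad_b (a joint): sprung cork-faced pad plate in the bottom of jig_b's gap, 12.5 mm (x) by 46 (y). 0 = up, 8 mm proud of the frame's end strips (top 28 mm above the bench); 0.008 m = down on its stop, flush (top 20 mm above the bench). The spring pushes up with 5 N at 0, 9 N at 0.008, and raises it again when let go.
- pad_c (a joint): sprung cork-faced pad plate in the bottom of jig_c's gap, 8 mm (x) by 46 (y). 0 = up, 8 mm proud of the frame's end strips (top 28 mm above the bench); 0.008 m = down on its stop, flush (top 20 mm above the bench). The spring pushes up with 5 N at 0, 9 N at 0.008, and raises it again when let go.
- driver: bystander: a screwdriver lying on the bench, to be left alone.
- pliers: bystander: pliers with black grips, 140 mm long, lying flat, to be left alone.
- key: bystander: a small brass instrument key (32 mm cup with an 80 mm arm) lying flat, to be left alone.
- key_cup: bystander: a brass disc-shaped key cup 48 mm across, 9 mm high, to be left alone.
- dish: bystander: a white ceramic dish 80 mm across, 30 mm high, to be left alone.
- jar: bystander: an amber jar 56 mm across, 65 mm high, to be left alone.

How it is judged:
On the way, in this order (a step that is already met when the one before it is completed fails the run):
1. the stirrup is lifted clear of the die in the gripper (z of stirrup in the frame of die above 0.035 m and contact force between the fingers and stirrup above 1 N), for 0.2 s.
2. its foot is between the cheeks of the wide jig (horizontal distance between stirrup_center and jig_a_seat below 0.01 m and angle between the x axis of stirrup and the x axis of jig_a, either way round below 0.2 rad and angle between stirrup_center's own z axis and vertical below 0.15 rad and z of stirrup in the frame of jig_a_seat below 0.016 m), for 0.1 s.
At the end, for the whole second after the job is handed in: Stirrup still gripped (over 2 N), upright within 0.15 rad in the wide gap, centred within 10 mm, in line within 0.2 rad, at rest; its foot presses the pad plate with over 4 N and holds it flush (down at least 6.2 of 8 mm); no finger on the plate (horizontal distance between stirrup_center and jig_a_seat below 0.01 m and angle between the x axis of stirrup and the x axis of jig_a, either way round below 0.2 rad and angle between stirrup_center's own z axis and vertical below 0.15 rad and z of stirrup in the frame of jig_a_seat below 0.003 m and value of joint pad_a above 0.0062 m and contact force between stirrup and pad_a above 4 N and contact force between the fingers and stirrup above 2 N and contact force between the fingers and pad_a below 0.5 N and linear speed of stirrup below 0.02 m/s); the arm keeps its last pose, push and grip.
It fails at once if the stirrup is forced against a jig that is too tight (contact force between stirrup and jig_b above 10 N or contact force between stirrup and jig_c above 10 N).
It fails at once if a pad plate of a tight jig is pushed down (value of joint any of pad_b, pad_c above 0.004 m).
It fails at once if a bystander is disturbed (distance of any of driver, pliers, key, key_cup, dish, jar from where it was at the start of the episode above 0.02 m).
It also fails if it takes over 38 s, if anything falls off the work surface, if the arm or the gripper's body presses on something with over 40 N, if the wrist force passes 120 N, or if a joint passes its speed limit or range.

## Working session

There is one attempt and no reset: what is moved stays moved. The work goes in short steps, Python scripts to look and compute and a tool call to move; the robot and the scene stay as the last step left them, time stands still between calls to the robot, and variables do not carry over. Pictures are saved under pics/ and viewed, about 8 in all and at most 12, crops included, and the job is handed in when it is done.

Besides the shell and the picture viewer there is one more tool, called by a JSON object that holds its "name" and its "arguments". arm_command: Moves the arm, as the interface text tells. Its arguments: {"type":"object","properties":{"commands":{"type":"string"}},"required":["commands"]}

```bash
mkdir -p pics; cat > h.py <<'E'
from bench import robot, snapshot, models
import numpy as np, cv2
def ray(p,uv,z):
    d=p["rotation"]@np.linalg.inv(p["camera_matrix"])@[uv[0],uv[1],1]
    o=np.array(p["origin"]); return o+d*(z-o[2])/d[2]
def proj(p,X):
    c=np.array(p["rotation"]).T@(np.array(X)-p["origin"]); c=p["camera_matrix"]@c; return c[:2]/c[2]
E
python3 - <<'E'
from h import *
for n in("top","scene"):
    p=snapshot(n); cv2.imwrite(f"pics/{n}0.png",p["img"])
    print(n,p["origin"])
    for q,z in(("die",0),("stirrup",.008),("stirrup_center",.05),("jig_a",0),("jig_a_seat",.02)):
        for r in models.tip_of(q,p)[:4]:
            c=np.array(r["centre"])*[560,420]; print(q,round(r["conf"],2),c.round(1),ray(p,c,z).round(4))
o=robot.get_obs();print(o["time"],o["tool_pos"],o["ee_rot"],o["wrist_force"])
E
```

```text
top [0.47909485 0.04426187 0.85828317]Traceback (most recent call last):
  File "<stdin>", line 7, in <module>
  File "h.py", line 5, in ray
    o=np.array(p["origin"]); return o+d*(z-o[2])/d[2]
                                                 ~^^^
IndexError: invalid index to scalar variable.
```

```bash
python3 - <<'E'
from h import *
p=snapshot("top"); print(p["rotation"],p["camera_matrix"],p["origin"])
E
```

```text
[-3.03927699e+00  1.32305013e-03 -1.56209655e+00] [[406.43469006   0.         276.89695122]
 [  0.         406.43469006 213.76361847]
 [  0.           0.           1.        ]] [0.47909485 0.04426187 0.85828317]
```

View pics/top0.png

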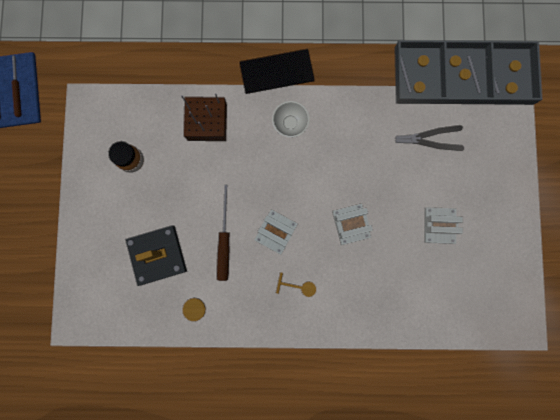

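```bash
cat > h.py <<'E'
from bench import robot, snapshot, models
import numpy as np, cv2
from scipy.spatial.transform import Rotation as R
def rot(p): return R.from_euler("xyz",p["rotation"]).as_matrix()
def ray(p,uv,z):
    d=rot(p)@np.linalg.inv(p["camera_matrix"])@[uv[0],uv[1],1]
    o=np.array(p["origin"]); return o+d*(z-o[2])/d[2]
def proj(p,X):
    c=rot(p).T@(np.array(X)-p["origin"]); c=p["camera_matrix"]@c; return c[:2]/c[2]
E
python3 - <<'E'
from h import *
for n in("top","scene"):
    p=snapshot(n); cv2.imwrite(f"pics/{n}1.png",p["img"])
    print(n,p["origin"])
    for q,z in(("die",0),("stirrup",.008),("stirrup_center",.05),("jig_a",0),("jig_a_seat",.02)):
        for r in models.tip_of(q,p)[:4]:
            c=np.array(r["centre"])*[560,420]; print(q,round(r["conf"],2),c.round(1),ray(p,c,z).round(4))
    if n=="top":
        a=cv2.resize(p["img"][215:295,115:195],(400,400),interpolation=2); b=cv2.resize(p["img"][190:260,317:387],(400,400),interpolation=2)
        cv2.imwrite("pics/crop1.png",np.hstack([a,b]))
o=robot.get_obs();print(o["time"],o["tool_pos"],o["ee_rot"],o["wrist_force"])
E
```

```text
top [0.47909485 0.04426187 0.85828317]
die 0.69 [156.6 256.3] [0.4752 0.2982 0.    ]
stirrup 0.5 [159. 254.] [0.48  0.291 0.008]
stirrup_center 0.65 [147.3 250.9] [0.4859 0.3022 0.05  ]
jig_a 0.63 [442.6 224.4] [ 0.5476 -0.3047  0.    ]
jig_a 0.59 [276.2 231.7] [0.5291 0.0473 0.    ]
jig_a 0.56 [353.1 225.3] [ 0.5441 -0.1153  0.    ]
jig_a_seat 0.96 [349.  220.4] [ 0.5526 -0.1032  0.02  ]
jig_a_seat 0.49 [153.4 255.4] [0.4771 0.2989 0.02  ]
jig_a_seat 0.43 [195.7 309.5] [0.3689 0.2088 0.02  ]
scene [ 1.30407288 -0.12409443  0.62405059]
die 0.77 [379.6 201.2] [0.4771 0.2954 0.    ]
stirrup 0.55 [379.8 200.1] [0.4836 0.292  0.008 ]
stirrup_center 0.76 [381.9 184.8] [0.483  0.2907 0.05  ]
jig_a 0.93 [113. 248.] [ 0.5441 -0.2985  0.    ]
jig_a 0.89 [280.1 226.2] [0.5309 0.0471 0.    ]
jig_a 0.8 [204.1 239.1] [ 0.5469 -0.1168  0.    ]
jig_a_seat 0.78 [204.9 233.2] [ 0.5525 -0.1141  0.02  ]
jig_a_seat 0.47 [382. 203.] [0.5112 0.2846 0.02  ]
0.75 [0.21863371 0.50470658 0.20553305] [3.14145767e+00 1.40510141e-05 2.73277381e+00] [-0.33307522  0.07478499  0.03388219]
```

View pics/crop1.png

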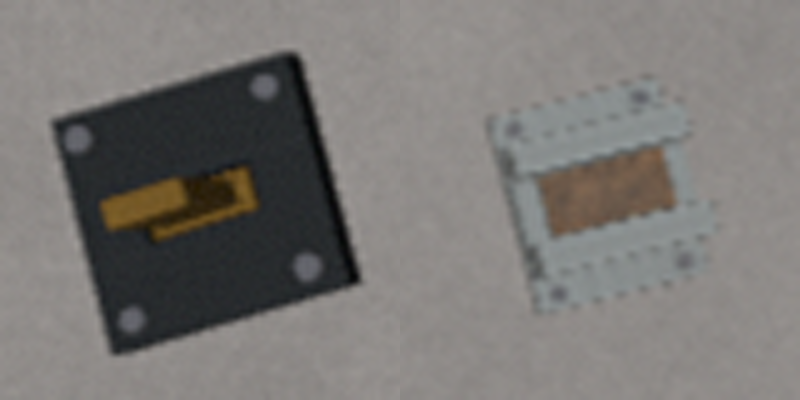

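View pics/scene1.png

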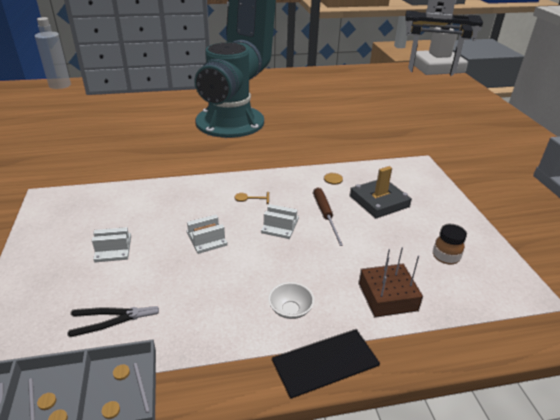

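```bash
cat >> h.py <<'E'
def plan(pos,yaw,n,hand):
    "rows from the measured pose to TCP pos / tool yaw (deg), tool down"
    o=robot.get_obs(); P=np.array(o["tool_pos"]); M=R.from_euler("xyz",o["ee_rot"]); G=R.from_euler("xyz",[180,0,yaw],degrees=True)
    w=(M.inv()*G).as_rotvec(degrees=True)/n; s=(np.array(pos)-P)/n
    print("t %.2f"%o["time"],P.round(4),np.rad2deg(o["ee_rot"]).round(1),"F",np.round(o["wrist_force"],1),"w",round(o["width"],4))
    for i in range(n):
        m=M*R.from_rotvec(w*i,degrees=True); t=m.inv().apply(s)*1000
        print(*t.round(1),*w.round(1),hand,end="; ")
    print()
E
python3 - <<'E'
from h import *
plan([.44,.285,.22],106,8,1)
E
```

```text
t 0.75 [0.2186 0.5047 0.2055] [180.    0.  156.6] F [-0.3  0.1  0. ] w 0.0941
-36.3 -14.2 -1.8 0.0 -0.0 6.3 1; -37.7 -10.1 -1.8 0.0 -0.0 6.3 1; -38.5 -5.9 -1.8 0.0 -0.0 6.3 1; -39.0 -1.6 -1.8 0.0 -0.0 6.3 1; -38.9 2.7 -1.8 0.0 -0.0 6.3 1; -38.4 6.9 -1.8 0.0 -0.0 6.3 1; -37.4 11.1 -1.8 0.0 -0.0 6.3 1; -35.9 15.2 -1.8 0.0 -0.0 6.3 1;
```

{"name": "arm_command", "arguments": {"commands": "-36 -14 -2 0 0 6.3 1; -38 -10 -2 0 0 6.3 1; -38 -6 -2 0 0 6.3 1; -39 -2 -2 0 0 6.3 1; -39 3 -2 0 0 6.3 1; -38 7 -2 0 0 6.3 1; -37 11 -2 0 0 6.3 1; -36 15 -2 0 0 6.3 1; 0 0 0 0 0 0 1"}}

```text
time: 1.88
tool_pos: [0.4434, 0.2775, 0.2221]
ee_rot: [3.14, -0.001, 1.827]
wrist_force: [-0.6, 0.0, -0.3]
width: 0.0939
```

```bash
python3 - <<'E'
from h import *
p=snapshot("wrist"); cv2.imwrite("pics/w1.png",p["img"]); print(p["origin"],p["rotation"])
for q,z in(("die",0),("stirrup",.008),("stirrup_center",.05)):
    for r in models.tip_of(q,p)[:2]:
        c=np.array(r["centre"])*[560,420]; print(q,round(r["conf"],2),c.round(1),ray(p,c,z).round(4))
plan([.48,.295,.2],106,2,1)
E
```

```text
[0.42513155 0.34711144 0.4017473 ] [ 2.88953878e+00 -2.32283457e-03  2.56170253e-01]
die 0.81 [305.2 175.1] [0.4785 0.2958 0.    ]
die 0.2 [303.6 180.7] [0.4785 0.2879 0.    ]
stirrup 0.67 [304.9 177.9] [0.4781 0.2931 0.008 ]
stirrup_center 0.79 [305.6 177.3] [0.473  0.2998 0.05  ]
stirrup_center 0.34 [290.  335.9] [0.5128 0.0844 0.05  ]
t 2.08 [0.4412 0.2799 0.2221] [ 1.799e+02 -1.000e-01  1.050e+02] F [-0.8  0.1  0.7] w 0.0942
2.3 20.7 11.1 0.0 -0.0 -0.5 1; 2.1 20.7 11.1 0.0 -0.0 -0.5 1;
```

View pics/w1.png

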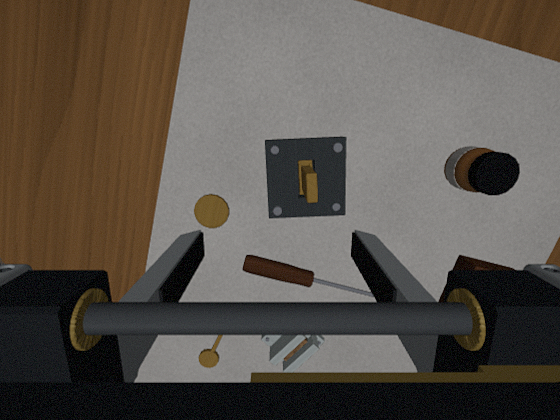

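```bash
cat >> h.py <<'E'
def quad(p,mask,z,name):
    cs,_=cv2.findContours(mask.astype(np.uint8)*255,0,1)
    c=max(cs,key=cv2.contourArea).reshape(-1,2); X=np.array([ray(p,u,z)[:2] for u in c],np.float32)
    (x,y),s,a=cv2.minAreaRect(X); print(name,"centre",round(x,4),round(y,4),"size",np.round(np.array(s)*1e3,1),"ang",round(a,1)); return c
E
python3 - <<'E'
from h import *
p=snapshot("wrist"); im=p["img"].astype(int); H=np.zeros(im.shape[:2],bool)
roi=H.copy(); roi[125:228,255:358]=1
quad(p,roi&(im.max(2)<110)|(roi&(im[...,2]-im[...,0]>30)),.026,"die top")
b=im[...,2]-im[...,0]
roi2=H.copy(); roi2[150:208,292:325]=1
for t in(30,70,100): quad(p,roi2&(b>t),.092,f"brass>{t}")
cr=cv2.resize(p["img"][125:230,255:360],(525,525),interpolation=cv2.INTER_CUBIC); cv2.imwrite("pics/w2.png",cr)
for yaw in(15,16):
  for c in((.478,.295),):
    for X in((0,0,.092),):
      print(proj(p,[c[0],c[1],.092]))
E
```

```text
die top centre 0.4769 0.2954 size [100.4 101.2] ang 17.1
brass>30 centre 0.4703 0.302 size [19.3 46.1] ang 18.3
brass>70 centre 0.4783 0.2993 size [3.2 9.7] ang 16.9Traceback (most recent call last):
  File "<stdin>", line 7, in <module>
  File "h.py", line 21, in quad
    c=max(cs,key=cv2.contourArea).reshape(-1,2); X=np.array([ray(p,u,z)[:2] for u in c],np.float32)
      ~~~^^^^^^^^^^^^^^^^^^^^^^^^
ValueError: max() iterable argument is empty
```

```bash
python3 - <<'E'
from h import *
plan([.477,.2954,.12],107.1,3,1)
E
```

```text
t 2.12 [0.4411 0.28   0.2222] [ 1.799e+02 -1.000e-01  1.050e+02] F [ 0.6 -0.2 -0.2] w 0.0941
1.8 12.8 34.1 0.0 -0.0 -0.7 1; 1.7 12.9 34.1 0.0 -0.0 -0.7 1; 1.5 12.9 34.1 0.0 -0.0 -0.7 1;
```

{"name": "arm_command", "arguments": {"commands": "2 13 34 0 0 -0.7 1; 2 13 34 0 0 -0.7 1; 2 13 34 0 0 -0.7 1; 0 0 0 0 0 0 1"}}

```text
time: 2.62
tool_pos: [0.4755, 0.3016, 0.1196]
ee_rot: [3.137, -0.003, 1.88]
wrist_force: [-0.2, -0.4, 0.1]
width: 0.0941
```

```bash
python3 - <<'E'
from h import *
plan([.477,.2954,.054],107.1,3,1)
p=snapshot("wrist"); cv2.imwrite("pics/w3.png",p["img"])
E
```

```text
t 2.62 [0.4755 0.3016 0.1196] [179.7  -0.2 107.7] F [-0.2 -0.4  0.1] w 0.0941
-2.2 -0.2 21.9 0.1 -0.1 0.2 1; -2.2 -0.2 21.9 0.1 -0.1 0.2 1; -2.2 -0.2 21.9 0.1 -0.1 0.2 1;
```

View pics/w3.png

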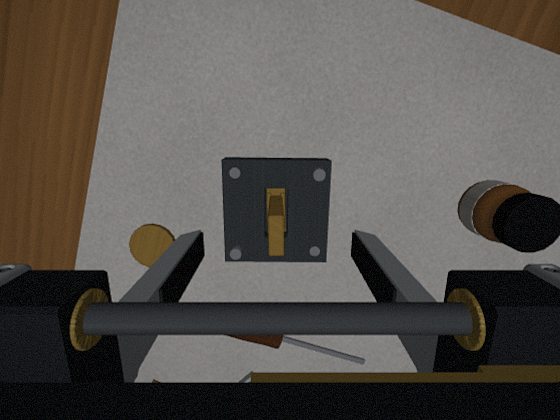

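{"name": "arm_command", "arguments": {"commands": "-2 0 22 0.1 0 0.2 1; -2 0 22 0.1 0 0.2 1; -2 0 22 0 0 0.2 1; 0 0 0 0 0 0 1; 0 0 0 0 0 0 0; 0 0 0 0 0 0 0; 0 0 0 0 0 0 0; 0 0 0 0 0 0 0; 0 0 0 0 0 0 0; 0 0 0 0 0 0 0"}}

```text
time: 3.92
tool_pos: [0.4838, 0.303, 0.072]
ee_rot: [3.111, -0.009, 1.874]
wrist_force: [-0.8, -0.3, -0.3]
width: 0.0374
```

```bash
python3 - <<'E'
from h import *
plan([.477,.2954,.16],107.1,5,0)
E
```

```text
t 3.92 [0.4838 0.303  0.072 ] [178.2  -0.5 107.4] F [-0.8 -0.3 -0.3] w 0.0374
-0.9 -1.2 -17.6 0.4 -0.1 0.1 0; -0.9 -1.3 -17.6 0.4 -0.1 0.1 0; -1.0 -1.4 -17.6 0.4 -0.1 0.1 0; -1.0 -1.5 -17.6 0.4 -0.1 0.1 0; -1.0 -1.6 -17.6 0.4 -0.1 0.1 0;
```

```bash
python3 - <<'E'
from h import *
plan([.477,.2954,.054],107.1,2,0.4)
E
```

```text
t 3.92 [0.4838 0.303  0.072 ] [178.2  -0.5 107.4] F [-0.8 -0.3 -0.3] w 0.0374
-2.7 -4.6 8.9 0.9 -0.2 0.1 0.4; -2.7 -4.5 8.9 0.9 -0.2 0.1 0.4;
```

{"name": "arm_command", "arguments": {"commands": "-3 -5 9 0.9 -0.2 0.1 0.4; -3 -5 9 0.9 -0.2 0.1 0.4; 0 0 0 0 0 0 0.4"}}

```text
time: 4.3
tool_pos: [0.4752, 0.2935, 0.0515]
ee_rot: [-3.137, -0.001, 1.87]
wrist_force: [0.3, -0.2, -0.1]
width: 0.0375
```

```bash
python3 - <<'E'
from h import *
plan([.477,.2954,.054],107.1,1,0.4)
E
```

```text
t 4.30 [0.4752 0.2935 0.0515] [-179.7   -0.   107.1] F [ 0.3 -0.2 -0.1] w 0.0375
1.3 2.3 -2.5 -0.3 -0.0 0.0 0.4;
```

{"name": "arm_command", "arguments": {"commands": "1 2 -2 -0.3 0 0 0.1; 0 0 0 0 0 0 0.1; 0 0 0 0 0 0 0.1"}}

```text
time: 4.68
tool_pos: [0.4771, 0.2953, 0.0537]
ee_rot: [3.141, -0.001, 1.87]
wrist_force: [1.0, -1.5, -1.6]
width: 0.0118
```

```bash
python3 - <<'E'
from h import *
plan([.477,.2954,.054],107.1,1,0.1)
E
```

```text
t 4.67 [0.4771 0.2953 0.0537] [ 1.799e+02 -1.000e-01  1.071e+02] F [ 1.  -1.5 -1.6] w 0.0118
0.2 -0.1 -0.3 0.1 -0.1 0.0 0.1;
```

{"name": "arm_command", "arguments": {"commands": "0 0 0 0 0 0 0; 0 0 0 0 0 0 0; 0 0 -10 0 0 0 0; 0 0 -15 0 0 0 0; 0 0 -25 0 0 0 0; 0 0 -30 0 0 0 0; 0 0 -30 0 0 0 0; 0 0 0 0 0 0 0; 0 0 0 0 0 0 0"}}

```text
time: 5.8
tool_pos: [0.477, 0.2952, 0.1709]
ee_rot: [3.138, -0.001, 1.87]
wrist_force: [-0.1, -0.4, -1.4]
width: 0.0117
```

```bash
python3 - <<'E'
from h import *
p=snapshot("top"); im=p["img"].astype(int); 
print(*[(r["conf"],ray(p,np.array(r["centre"])*[560,420],.02)) for r in models.tip_of("jig_a_seat",p)[:2]])
cork=(im[...,2]-im[...,0]>25); roi=np.zeros(cork.shape,bool); roi[190:260,317:387]=1
quad(p,roi&cork,.028,"cork top")
ims=cv2.resize(p["img"][190:260,317:387],None,fx=8,fy=8,interpolation=2); cv2.imwrite("pics/jig.png",ims)
# model overlay residual: outline of base at z~.01
from scipy.optimize import minimize
plan([.50,-.09,.16],104,12,0)
E
```

```text
(0.58, array([ 0.55686637, -0.11319729,  0.02      ]))
cork top centre 0.5468 -0.1095 size [20.8 44.4] ang 15.4
t 5.90 [0.4769 0.2952 0.1706] [ 1.798e+02 -1.000e-01  1.071e+02] F [-0.2  0.6 -0.8] w 0.0119
-31.2 -7.6 0.8 0.0 -0.0 0.3 0; -31.3 -7.5 0.8 0.0 -0.0 0.3 0; -31.3 -7.3 0.8 0.0 -0.0 0.3 0; -31.3 -7.2 0.8 0.0 -0.0 0.3 0; -31.4 -7.1 0.8 0.0 -0.0 0.3 0; -31.4 -6.9 0.9 0.0 -0.0 0.3 0; -31.4 -6.8 0.9 0.0 -0.0 0.3 0; -31.5 -6.6 0.9 0.0 -0.0 0.3 0; -31.5 -6.5 0.9 0.0 -0.0 0.3 0; -31.5 -6.3 0.9 0.0 -0.0 0.3 0; -31.6 -6.2 0.9 0.0 -0.0 0.3 0; -31.6 -6.0 0.9 0.0 -0.0 0.3 0;
```

View pics/jig.png

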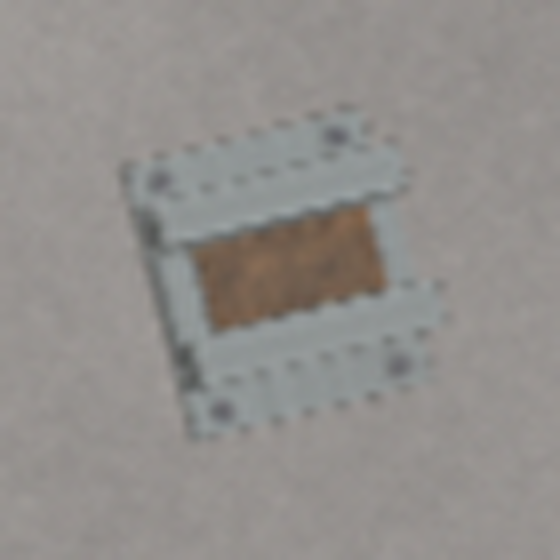

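```bash
python3 - <<'E'
from h import *
plan([.535,-.165,.20],105.4,12,0)
E
```

```text
t 5.90 [0.4769 0.2952 0.1706] [ 1.798e+02 -1.000e-01  1.071e+02] F [-0.2  0.6 -0.8] w 0.0119
-38.1 -6.7 -2.5 0.0 -0.0 0.1 0; -38.1 -6.6 -2.5 0.0 -0.0 0.1 0; -38.1 -6.5 -2.5 0.0 -0.0 0.1 0; -38.1 -6.4 -2.5 0.0 -0.0 0.1 0; -38.1 -6.3 -2.5 0.0 -0.0 0.1 0; -38.1 -6.2 -2.5 0.0 -0.0 0.1 0; -38.2 -6.1 -2.5 0.0 -0.0 0.1 0; -38.2 -6.0 -2.5 0.0 -0.0 0.1 0; -38.2 -5.9 -2.5 0.0 -0.0 0.1 0; -38.2 -5.8 -2.5 0.0 -0.0 0.1 0; -38.2 -5.7 -2.5 0.0 -0.0 0.1 0; -38.2 -5.6 -2.5 0.0 -0.0 0.1 0;
```

{"name": "arm_command", "arguments": {"commands": "-30 -6 -3 0 0 0.1 0; -38 -6 -3 0 0 0.1 0; -38 -6 -3 0 0 0.1 0; -38 -6 -3 0 0 0.1 0; -38 -6 -3 0 0 0.1 0; -38 -6 -3 0 0 0.1 0; -38 -6 -3 0 0 0.1 0; -38 -6 -3 0 0 0.1 0; -38 -6 -3 0 0 0.1 0; -30 -6 -2 0 0 0.1 0; -20 -6 0 0 0 0.1 0; 0 0 0 0 0 0 0"}}

```text
time: 7.4
tool_pos: [0.517, -0.1034, 0.1796]
ee_rot: [-3.112, -0.011, 1.852]
wrist_force: [-0.1, -0.2, -2.6]
width: 0.012
```

```bash
python3 - <<'E'
from h import *
plan([.535,-.165,.20],105.4,1,0)
p=snapshot("wrist"); cv2.imwrite("pics/w4.png",p["img"])
c=proj(p,[.5468,-.1095,.028]); print(c)
im=p["img"].astype(int); roi=np.zeros(im.shape[:2],bool); u,v=c.astype(int); roi[v-32:v+32,u-32:u+32]=1
quad(p,roi&(im[...,2]-im[...,0]>25),.028,"cork")
E
```

```text
t 7.40 [ 0.517  -0.1034  0.1796] [-178.3   -0.6  106.1] F [-0.1 -0.2 -2.6] w 0.012
-63.9 -0.4 -21.1 -1.7 -0.6 0.7 0; 
[304.41886512 206.20916424]
cork centre 0.5459 -0.1103 size [22.  45.9] ang 15.1
```

View pics/w4.png

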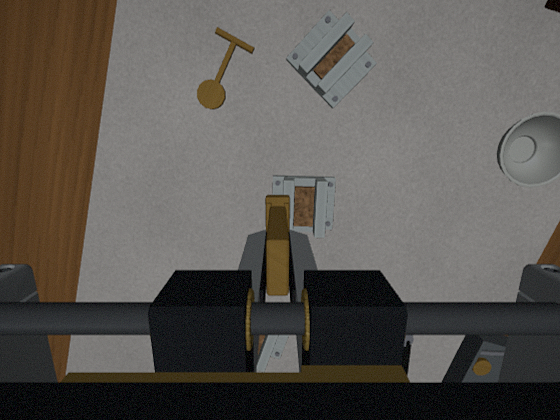

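```bash
python3 - <<'E'
from h import *
plan([.5463,-.1100,.11],105.2,3,0)
E
```

```text
t 7.45 [ 0.517  -0.1026  0.1795] [-178.3   -0.6  106.2] F [-0.3  0.2 -1.9] w 0.0118
-5.4 9.4 22.9 -0.6 -0.2 0.3 0; -5.2 9.2 23.0 -0.6 -0.2 0.3 0; -5.1 9.0 23.1 -0.6 -0.2 0.3 0;
```

{"name": "arm_command", "arguments": {"commands": "-5 9 15 -0.6 -0.2 0.3 0; -5 9 18 -0.6 -0.2 0.3 0; -5 9 18 -0.6 -0.2 0.3 0; 0 0 10 0 0 0 0; 0 0 0 0 0 0 0; 0 0 0 0 0 0 0"}}

```text
time: 8.2
tool_pos: [0.5457, -0.1025, 0.1147]
ee_rot: [3.141, -0.005, 1.844]
wrist_force: [0.4, -0.7, -1.1]
width: 0.0117
```

```bash
python3 - <<'E'
from h import *
plan([.5463,-.1100,.095],105.2,1,0)
E
```

```text
t 8.20 [ 0.5457 -0.1025  0.1147] [180.   -0.3 105.6] F [ 0.4 -0.7 -1.1] w 0.0117
-7.5 -1.4 19.7 0.0 -0.3 0.4 0;
```

{"name": "arm_command", "arguments": {"commands": "-8 -2 8 0 -0.3 0.4 0; 0 0 8 0 0 0 0; 0 0 0 0 0 0 0; 0 0 0 0 0 0 0"}}

```text
time: 8.7
tool_pos: [0.5464, -0.1117, 0.0992]
ee_rot: [3.139, 0.002, 1.836]
wrist_force: [-0.5, -1.0, -0.6]
width: 0.012
```

```bash
python3 - <<'E'
from h import *
plan([.5463,-.1100,.095],105.2,1,0)
p=snapshot("wrist"); q=snapshot("scene"); u,v=proj(q,[.546,-.11,.06]).astype(int)
a=cv2.resize(p["img"][150:300,200:350],(400,400),interpolation=2);b=cv2.resize(q["img"][v-40:v+40,u-40:u+40],(400,400),interpolation=2)
cv2.imwrite("pics/hov.png",np.hstack([a,b]))
E
```

```text
t 8.70 [ 0.5464 -0.1117  0.0992] [1.798e+02 1.000e-01 1.052e+02] F [-0.5 -1.  -0.6] w 0.012
1.7 0.3 4.2 0.2 0.1 -0.0 0;
```

View pics/hov.png

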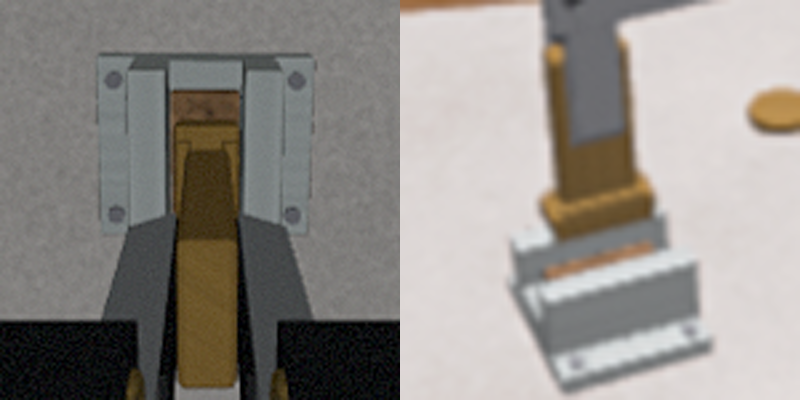

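{"name": "arm_command", "arguments": {"commands": "1 0 6 0 0 0 0; 0 0 6 0 0 0 0; 0 0 6 0 0 0 0; 0 0 3 0 0 0 0; 0 0 0 0 0 0 0"}}

```text
time: 9.43
tool_pos: [0.5461, -0.1104, 0.0765]
ee_rot: [3.139, 0.002, 1.836]
wrist_force: [-0.2, -0.0, -1.2]
width: 0.0117
```

```bash
python3 - <<'E'
from h import *
plan([.5463,-.1100,.066],105.2,1,0)
E
```

```text
t 9.43 [ 0.5461 -0.1104  0.0765] [1.799e+02 1.000e-01 1.052e+02] F [-0.2 -0.  -1.2] w 0.0117
0.4 0.3 10.5 0.1 0.1 0.0 0;
```

{"name": "arm_command", "arguments": {"commands": "0 0 4 0 0 0 0; 0 0 4 0 0 0 0; 0 0 3 0 0 0 0; 0 0 1 0 0 0 0"}}

```text
time: 9.93
tool_pos: [0.5466, -0.1106, 0.0682]
ee_rot: [3.137, 0.003, 1.836]
wrist_force: [-3.7, 1.2, 6.3]
width: 0.0117
```

```bash
python3 - <<'E'
from h import *
plan([.5463,-.1100,.066],105.2,1,0)
E
```

```text
t 9.93 [ 0.5466 -0.1106  0.0682] [179.7   0.2 105.2] F [-3.7  1.2  6.3] w 0.0117
0.7 -0.2 2.2 0.3 0.2 0.0 0;
```

{"name": "arm_command", "arguments": {"commands": "0 0 2 0 0 0 0; 0 0 2 0 0 0 0; 0 0 2 0 0 0 0"}}

```text
time: 10.3
tool_pos: [0.5466, -0.1106, 0.0664]
ee_rot: [3.136, 0.004, 1.837]
wrist_force: [-2.9, 0.7, 6.8]
width: 0.0117
```

```bash
python3 - <<'E'
from h import *
for _ in range(3): plan([.5463,-.1100,.066],105.2,1,0); snapshot("top")
E
```

```text
t 10.30 [ 0.5466 -0.1106  0.0664] [179.7   0.2 105.2] F [-2.9  0.7  6.8] w 0.0117
0.7 -0.1 0.4 0.3 0.2 0.0 0; 
t 10.35 [ 0.5466 -0.1106  0.0664] [179.7   0.2 105.2] F [-3.3  0.7  6.9] w 0.0117
0.6 -0.1 0.4 0.3 0.2 0.0 0; 
t 10.40 [ 0.5466 -0.1106  0.0664] [179.7   0.2 105.2] F [-3.3  0.6  6.7] w 0.0118
0.6 -0.1 0.4 0.3 0.2 0.0 0;
```

{"name": "arm_command", "arguments": {"commands": "0 0 3 0 0 0 0; 0 0 3 0 0 0 0; 0 0 3 0 0 0 0"}}

```text
time: 10.82
tool_pos: [0.5466, -0.1106, 0.0656]
ee_rot: [3.135, 0.005, 1.837]
wrist_force: [-5.8, 1.1, 12.9]
width: 0.0125
```

```bash
python3 - <<'E'
from h import *
for _ in range(2): plan([.5463,-.1100,.066],105.2,1,0); q=snapshot("scene")
u,v=proj(q,[.546,-.11,.05]).astype(int)
p=snapshot("wrist")
a=cv2.resize(p["img"][150:300,200:350],(400,400),interpolation=2);b=cv2.resize(q["img"][v-40:v+40,u-40:u+40],(400,400),interpolation=2)
cv2.imwrite("pics/press.png",np.hstack([a,b]))
E
```

```text
t 10.82 [ 0.5466 -0.1106  0.0656] [179.6   0.3 105.2] F [-5.8  1.1 12.9] w 0.0125
0.7 -0.1 -0.4 0.4 0.3 0.0 0; 
t 10.88 [ 0.5466 -0.1106  0.0656] [179.6   0.3 105.2] F [-6.9  2.1 12.8] w 0.0118
0.7 -0.1 -0.4 0.4 0.3 0.0 0;
```

View pics/press.png

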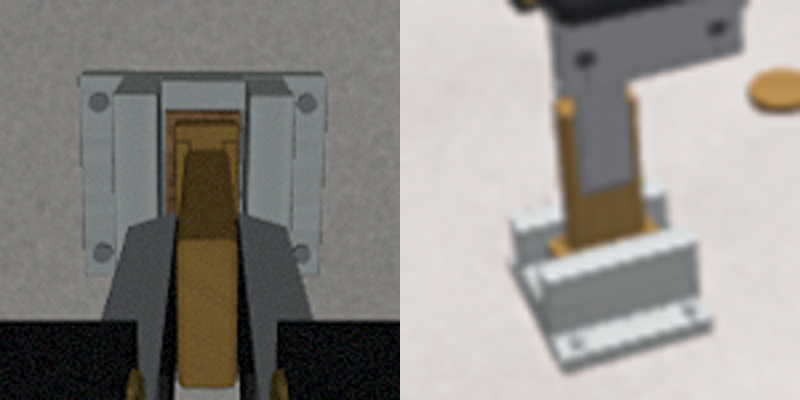

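```bash
python3 - <<'E'
from h import *
robot.close_job(); o=robot.get_obs(); print(o["time"],o["tool_pos"],o["wrist_force"],o["width"])
E
```

```text
the job is handed in; nothing more can be done
the job is handed in; nothing more can be done
```

I lifted the stirrup out of the die, lowered it foot first into jig_a and pressed its pad plate down. I handed the job in with the gripper still holding it there, at about 10.9 s of the 38 s allowed. No verdict was reported.

- **Pad position:** The arm stopped at TCP z = 0.0656 m, against a predicted 0.0657 m for flush. The wrist force then rose sharply to about 13 N upward, or about 14 N allowing for the stirrup's weight. The pad's travel can't be read directly, so I take it to be on its stop from these two readings.
- **Grip and pose:** The finger opening was 11.8 mm on the 12 mm web, with no sign of slipping. The tool was within 0.5° of vertical, in line with the jig, and within about 1 mm of my estimate of the gap's centre.
- **Pictures:** The last wrist and scene pictures show the stirrup upright with its foot between the cheeks and the fingers above them. The foot sits slightly toward one side of the gap.

Some readings were off or disagreed:

- **First descent:** It ended about 18 mm high and 10 mm off to the side. I corrected that before the fingers touched the stirrup.
- **Sideways force:** It was about 6–7 N while pressing, probably friction or a foot lightly off-centre.
- **Jig position:** The top and wrist cameras differed by about 1 mm and 0.3° on jig_a, so I used the average.
- **After hand-in:** I tried to read the state once more, but no reading was available.

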